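Take a mixing cup off the drying stand and nest it in its stack

TASK

Take the cream cup with the blue rim down from the drying stand: ease its handle up and off the hook without wrenching at the stand. Turn it upright and lower it gently into the stack of matching cups, handle in line with the handles below, until you feel it come to rest fully home, and only then let go; the enamel chips, so neither drop it nor ram it. Leave the green cup hanging, keep the stack standing in its place, and do not disturb the mallet or the spatula.

Things in the scene. Friction and masses are not known exactly. Their poses are not given: they have to be found in the camera images.
- white_cup: cream enamel stacking cup, dark blue rim and wire handle, 0.10 to 0.17 kg, hanging on one of the stand's two hooks. 100 mm tall, mouth towards its +z, origin at centre of underside. Upper 40 mm (z 60 to 100) is a straight collar 60 mm across outside, 55 inside, with 16 mm wide flats facing +y and -y to grip; below, the body steps in to 53 mm at z = 60 and tapers to 38 mm at the foot
- white_cup_rim (a point): centre of the cream cup's mouth, 100 mm from its origin, same axes. While the cup hangs it leans about 41 degrees, mouth tipped to the stand's -x side (towards the robot), cup's y along the hook arm; it is free to swing
- white_cup_handle (a point): centre of the opening in the cream cup's closed handle (5 mm wire in the cup's x-z plane, on the collar's +x side, reaching x = 52 mm, z 68 to 98 mm), at x = 38.5, y = 0, z = 83 mm in the cup. The opening is 17 mm (x) by 20 mm (z), corners cut; the hook's rod passes through it along the cup's y
- green_cup: a dark green cup of exactly the same shape, hanging the same way on the other hook; it stays there
- green_cup_handle (a point): centre of the opening in the green cup's handle
- stand: steel drying stand, fixed: round foot 170 mm across, 10 mm thick; post 12 mm thick with a 48 mm carrying ring on top, 340 mm high in all; origin at centre of foot's underside, z up, x roughly away from the robot. Two hook arms of 9 mm rod leave the post along the stand's +y and -y at z = 246 mm. They carry one cup each; a handle comes off outwards, up over the tip and away from the post
- hook_a (a point): middle of the hook's seat on the stand's +y side, on the rod's axis, stand's axes: 85 mm from the post's axis, 237 mm above the bench. The arm runs level at z = 246 to 58 mm from the post, dips to the level seat (78 to 92 mm out), then rises at 45 degrees to its tip 108 mm out and 253 mm high (rod axis)
- hook_b (a point): the same for the hook on the stand's -y side, which runs out towards -y
- stack_low: lower cup of the stack, same shape and colours as the hanging cream cup, loose, upright on the bench; origin at centre of underside, handle towards its +x
- stack_top: upper cup of the stack, nested in the lower: origin 40 mm above the lower's, handle towards its +x, in line with the lower one's. A further cup fully home in it rests its step on this rim, origin another 40 mm up, the 40 mm collar showing; the nest has about 1 mm of play all round over its last 15 mm, so it binds if forced down off-centre or tilted
- stack_top_handle (a point): centre of the opening in the upper stacked cup's handle, at x = 38.5, y = 0, z = 83 mm in that cup
- mallet: sculptor's round wooden mallet standing on its head, handle up: head 88 mm across, 208 mm tall, origin at centre of underside; bystander
- spatula: plaster spatula lying flat on the bench along its own x, 200 mm long, blade 65 mm wide, 20 mm high, origin mid-length on its underside; bystander
Things that resemble listed ones, but are neither listed nor needed, are in the scene too. Leave any orange or red look-alike of the white_cup alone.

How it is judged:
By the outcome, as a careful person would: the job done as asked, in the order asked, and still so for the second after the job is handed in, with the robot touching nothing.
It also fails if it takes over 58 s, if anything falls off the work surface, if the arm or the gripper's body presses on something with over 40 N, if the wrist force passes 120 N, or if a joint passes its speed limit or range.

ROBOT

A 6-joint arm with a two-finger parallel gripper is mounted at the origin on the work surface. World frame = base frame: x ahead of the robot, y to its left, z up, the work surface at z = 0. Lengths are in m, angles in rad, forces in N, time in s.
With the tool pointing down it reaches from about 0.35 to 0.8 m from the base axis. Payload 7.3 kg.
Tool frame: the origin (TCP) lies between the finger pads; the fingertips stand 25 mm ahead of it and the grasp point (between the pads) lies 6 mm ahead of it (r.tip_extent is the distance from the TCP to the fingertips, in m); z points along the fingers, y is the direction in which the jaws open and shut (so a half turn about z gives the same grasp; the last joint's range is limited). The gripper opens to 85 mm and grips with 20 to 120 N. Pads are 22 mm wide; open, the fingers measure 114 mm over their backs; the gripper's body (76 mm by 85 mm) begins 54 mm behind the grasp point. The pads swing forward as they close: fully open they stand 13 mm farther back than shut.
Start: joints at [-1.327, 0.342, 1.524, -0, 1.275, -0.146], TCP at [0.2, -0.486, 0.23] pointing down, gripper open.
Joint ranges: [-2.53, 2.53], [-0.77, 2.02], [0.04, 2.7], [-1, 4.14], [0.28, 2.66], [-3.11, 3.11]. Speed limits (rad/s): [2.57, 2.57, 3.14, 3.14, 3.14, 3.14].

INTERFACE

Orientations are given as a unit quaternion [x, y, z, w].
In Python, from workcell import r, command_gripper, optics gives the robot as it stands. The module is installed in compiled form; this text tells all that it offers. Calls block until the motion is done:
- r.reach(position, orientation): joint-space move of the TCP to a pose.
- r.move_straight(position, orientation=None, speed=0.15, max_force=None): straight line of the TCP; orientation=None keeps the orientation; speed is the mean speed in m/s. With max_force (N) it stops when the force on the tool has changed by that much, and returns True; else False.
- r.movej(angles): joint-space move.
- command_gripper(opening, force=None): finger opening in m; force is the grip in N (None keeps the last); returns when the fingers have stopped.
- r.hold(seconds).
- r.solve_ik(position, orientation): joint angles nearest the present ones, or None.
- r.read_state(): the state.
- optics.get_image(name): name is "scene" or "top" or "wrist"; returns (picture, depth): 480x640x3 uint8, red, green, blue; 480x640 float32, m along the optical axis (not along the pixel's ray), 0 where there is no reading.
- optics.camera_model(name): a dict with "K" (3x3 intrinsics, pixels), "k1" (the pictures are not rectified: a ray, as slopes to the right and down, at radius r is drawn at 1 + k1 r^2 times it, then the intrinsics apply), "R" (3x3) and "t" (3): a world point X has camera coordinates R X + t; the wrist camera has in their place "tool_from_camera" (4x4, takes a point from camera to tool coordinates, whose origin is the TCP and whose axes are the flange's). Camera axes: x right, y down, z forward; pixel columns grow to the right and rows downward; lengths in m; the calibration is good to about 2 mm. A picture is of the moment at which its call begins: read the wrist's pose just before it. camera_model takes no time and is no camera call.
A pose or a line that the arm cannot do raises r.PlanningError and nothing moves.
- r.finish_job(): hands the job in, once; it reports no verdict.
The state is a dict: "time_s": time; "joint_positions": joint angles; "dq": joint speeds; "tau": joint torques, N m; "eef_pos": TCP position; "eef_rot": TCP orientation; "contact_force": force on the tool from outside, world axes, zero at the start; "torque": the same for the moment, N m; "grip_width": finger opening in m.
Only numpy, scipy, OpenCV 4.12 (cv2) and the standard library are available. Lean on these libraries where they do the work, as an engineer would, in place of code of your own. Each camera call takes 0.05 s, during which the arm holds its last target.

## Working session

There is one attempt and no reset: what is moved stays moved. The work goes in short steps, each a Python script; the robot and the scene stay as the last script left them, time stands still between calls to the robot, and variables do not carry over. Pictures are saved under pics/ and viewed, and the job is handed in when it is done.

```bash
mkdir -p pics; ls
python3 - <<'E'
from workcell import r, command_gripper, optics
import cv2, numpy as np
for n in ["scene","top","wrist"]:
    im,d=optics.get_image(n); cv2.imwrite(f"pics/{n}0.png",im[:,:,::-1]); np.save(f"pics/{n}0.npy",d)
    m=optics.camera_model(n); print(n,{k:np.round(np.array(v),4).tolist() for k,v in m.items()})
s=r.read_state();print(s, r.tip_extent)
E
```

```text
pics
scene {'K': [[580.3089, 0.0, 314.6741], [0.0, 580.3089, 229.6563], [0.0, 0.0, 1.0]], 'k1': 0.0517, 'R': [[0.606, 0.7955, -0.0009], [0.6285, -0.4795, -0.6124], [-0.4876, 0.3706, -0.7905]], 't': [-0.3163, -0.274, 1.845]}
top {'K': [[595.9962, 0.0, 324.3043], [0.0, 595.9962, 242.4654], [0.0, 0.0, 1.0]], 'k1': 0.0591, 'R': [[0.0166, -0.9999, -0.0025], [-0.9862, -0.016, -0.165], [0.1649, 0.0052, -0.9863]], 't': [-0.0411, 0.5579, 1.4928]}
wrist {'K': [[420.5661, 0.0, 320.3169], [0.0, 420.5661, 235.1323], [0.0, 0.0, 1.0]], 'k1': -0.1015, 'tool_from_camera': [[0.0004, -0.9457, -0.3251, 0.0844], [1.0, 0.0004, 0.0001, -0.0003], [0.0, -0.3251, 0.9457, -0.1447], [0.0, 0.0, 0.0, 1.0]]}
{'time_s': 0.15, 'joint_positions': array([-1.32703040e+00,  3.42569591e-01,  1.52479520e+00,  9.72066379e-06,
        1.27541643e+00, -1.46016573e-01]), 'dq': array([ 0.00111299, -0.00171317, -0.00276806, -0.00050243,  0.00033475,
       -0.00071071]), 'tau': array([ 7.47710947e-04, -4.33906639e+01, -2.46148109e+01, -1.24703920e-04,
        5.71090801e-03,  3.71006308e-05]), 'eef_pos': array([ 0.19943417, -0.48531525,  0.22988286]), 'eef_rot': array([ 9.81068837e-01,  1.93658418e-01, -2.43902994e-05, -5.93798815e-04]), 'contact_force': array([-0.6878058 , -0.36255958, -0.11520575]), 'torque': array([-0.03890747, -0.0219772 ,  0.01165755]), 'grip_width': 0.08534374587154728} 0.025
```

View pics/scene0.png

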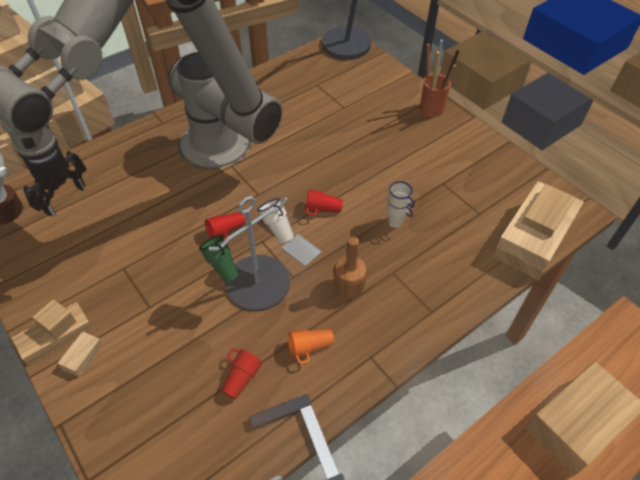

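View pics/top0.png

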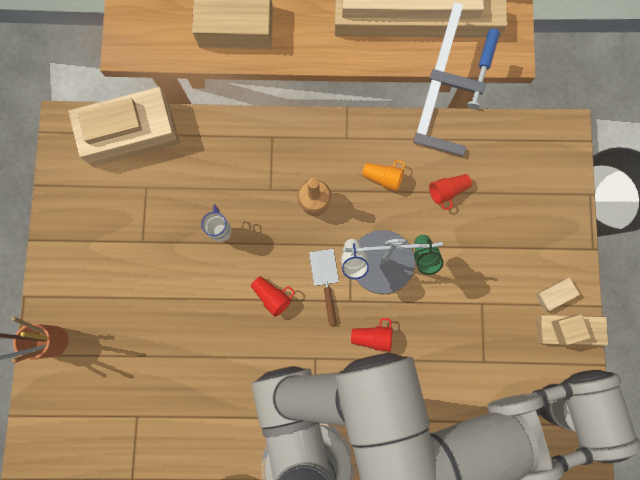

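Top view: cream cup with a blue rim hangs at (354,262) on the left hook, and the green cup at (429,258). The stack is at (215,225), the mallet at (314,196) and the spatula at (326,285). Red and orange look-alikes lie at (270,296), (372,337), (450,188) and (384,176). In the scene view the cream cup is at (276,220) and the stack at (399,203). Next I'll take close crops.

Run:
```python
import cv2, numpy as np
a=cv2.imread("pics/top0.png");b=cv2.imread("pics/scene0.png")
c1=cv2.resize(a[225:290,330:455],None,fx=6,fy=6,interpolation=2); cv2.imwrite("pics/c1.png",c1)
c2=cv2.resize(a[190:250,190:270],None,fx=8,fy=8,interpolation=2); cv2.imwrite("pics/c2.png",c2)
c3=cv2.resize(b[185:315,190:325],None,fx=4.5,fy=4.5,interpolation=2); cv2.imwrite("pics/c3.png",c3)
c4=cv2.resize(b[170:240,370:430],None,fx=8,fy=8,interpolation=2); cv2.imwrite("pics/c4.png",c4)
```

```text
(no output)
```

View pics/c1.png

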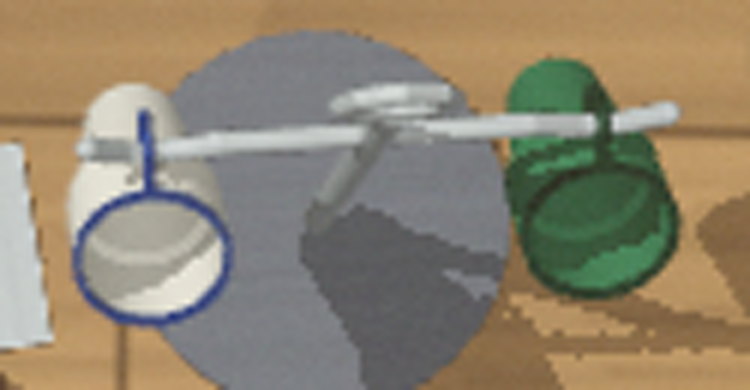

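View pics/c2.png

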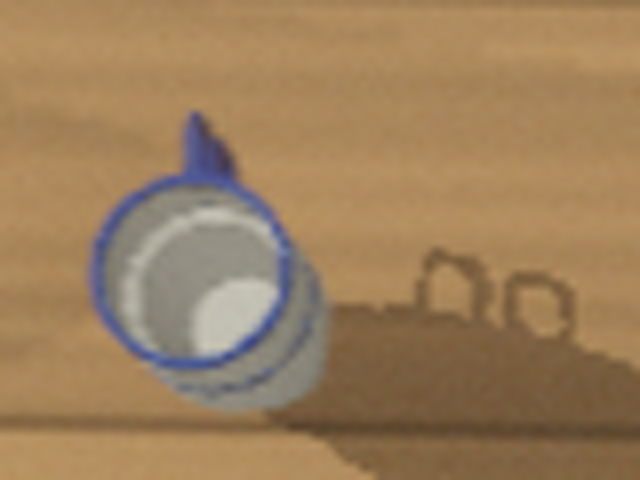

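View pics/c3.png

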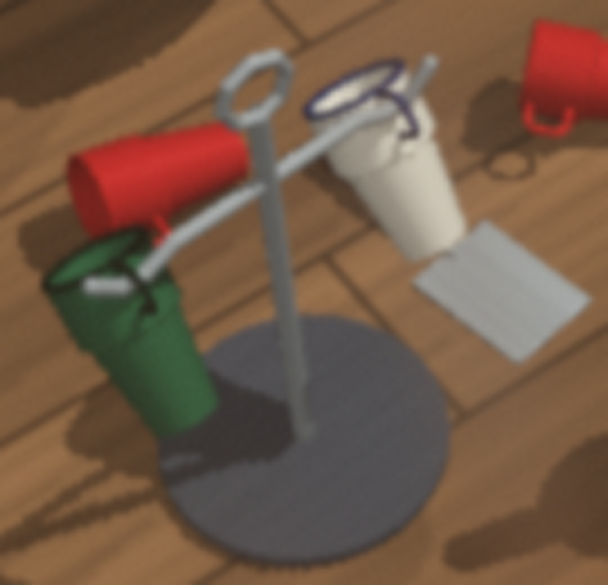

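View pics/c4.png

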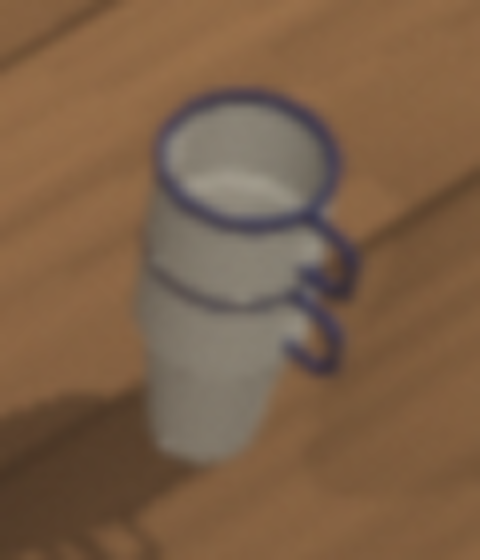

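```bash
cat > h.py <<'E'
import numpy as np, cv2
from scipy.spatial.transform import Rotation as R
from scipy.optimize import least_squares
def cam(n, optics, state=None):
    m=optics.camera_model(n); K=np.array(m['K']); k1=float(np.array(m['k1']))
    if n=='wrist':
        T=np.eye(4);T[:3,:3]=R.from_quat(state['eef_rot']).as_matrix();T[:3,3]=state['eef_pos']
        W=T@np.array(m['tool_from_camera']); Rc=W[:3,:3].T; t=-Rc@W[:3,3]
    else: Rc=np.array(m['R']); t=np.array(m['t']).ravel()
    return K,k1,Rc,t
def proj(c,X):
    K,k1,Rc,t=c; X=np.atleast_2d(X); p=X@Rc.T+t; s=p[:,:2]/p[:,2:]; s=s*(1+k1*(s**2).sum(1,keepdims=True))
    return s*[K[0,0],K[1,1]]+K[:2,2]
def ray(c,uv):
    K,k1,Rc,t=c; uv=np.atleast_2d(uv).astype(float)
    s=cv2.undistortPoints(uv.reshape(-1,1,2),K,np.array([k1,0,0,0.])).reshape(-1,2)
    return -Rc.T@t, np.c_[s,np.ones(len(s))]@Rc
def onplane(c,uv,z):
    o,d=ray(c,uv); return o+d*((z-o[2])/d[:,2])[:,None]
def pts(c,uv,depth):
    o,d=ray(c,uv); return o+d*np.asarray(depth)[:,None]
def standfit(obs):  # obs: list (cam, stand-frame point, uv)
    def X(p,q): return np.r_[R.from_euler('z',p[2]).as_matrix()@q]+[p[0],p[1],0]
    f=lambda p: np.concatenate([(proj(c,X(p,np.array(q)))[0]-uv) for c,q,uv in obs])
    return f
E
python3 - <<'E'
from workcell import r, optics
from h import *
T=cam('top',optics);S=cam('scene',optics)
o=lambda a,s,u,v:(a[0]+u/s,a[1]+v/s)
# top pts
lt=o((330,225),6,80,149); rt=o((330,225),6,676,112); rc=o((330,225),6,393,100)
print('tips',onplane(T,lt,.253),onplane(T,rt,.253))
print('ringtop',onplane(T,rc,.335))
print('foot c', onplane(T,o((330,225),6,330,180),.01))
print('rim',onplane(T,o((330,225),6,152,257),.27))
# scene
a=(190,185);s=4.5
print('S tips',onplane(S,o(a,s,430,63),.253),onplane(S,o(a,s,90,288),.253))
print('S foot',onplane(S,o(a,s,303,438),.01))
# stack
print('stack top rim',onplane(T,o((190,190),8,192,271),.14), onplane(S,o((370,170),8,248,160),.14))
print('stack handle tip', onplane(T,o((190,190),8,196,115),.133))
print('mallet',onplane(T,(314,190),.2),onplane(S,(352,241),.2))
E
```

```text
tips [[ 0.50796541 -0.07568753  0.253     ]] [[ 0.52545871 -0.29628183  0.253     ]]
ringtop [[ 0.51429188 -0.18219912  0.335     ]]
foot c [[ 0.53367922 -0.19210297  0.01      ]]
rim [[ 0.46595742 -0.10188706  0.27      ]]
S tips [[ 0.50922633 -0.07634626  0.253     ]] [[ 0.52668512 -0.29300333  0.253     ]]
S foot [[ 0.52120626 -0.18727821  0.01      ]]
stack top rim [[0.58429015 0.2364975  0.14      ]] [[0.58680322 0.23761649 0.14      ]]
stack handle tip [[0.63447527 0.23888198 0.133     ]]
mallet [[ 0.65761106 -0.00644296  0.2       ]] [[ 0.67060736 -0.00320602  0.2       ]]
```

```bash
cat >> h.py <<'E'
def toolR(tilt,yaw,roll=0.):
    """cup attitude: x handle, z mouth; tool x=cup x,y=-cup y,z=-cup z. roll about stand x (cup y tips up outward if +)"""
    C=R.from_euler('z',yaw)*R.from_euler('x',roll)*R.from_euler('y',-tilt)
    return C, C*R.from_matrix(np.diag([1.,-1,-1]))
D=np.pi/180
E
python3 - <<'E'
from workcell import r, optics
from h import *
yaw=4.54*D; st=np.array([.5168,-.186,0]); Rs=R.from_euler('z',yaw)
C,Tq=toolR(41*D,yaw)
hc=st+Rs.apply([0,.085,.230]); g=hc+C.apply([-.0385,0,.001]); print('grasp',g)
tcp=g-.006*Tq.apply([0,0,1])
for back in (0,.1,.15,.18,.2,.22):
    q=r.solve_ik(tcp-back*Tq.apply([0,0,1]),Tq.as_quat()); print(back,q if q is None else np.round(q,2))
# removal
for t,ro in ((41,0),(25,15),(25,0)):
  for dy,dz in ((.0,.0),(.04,.03),(.06,.08)):
    C2,T2=toolR(t*D,yaw,ro*D); h=st+Rs.apply([0,.085+dy,.237+dz]); p=h+C2.apply([-.0385,0,.001])-.006*T2.apply([0,0,1])
    q=r.solve_ik(p,T2.as_quat()); print(t,ro,dy,q if q is None else np.round(q,2))
C3,T3=toolR(0,2.5*D)
for z in (.17,.3):
    q=r.solve_ik([.585,.237,z],T3.as_quat()); print(z,q if q is None else np.round(q,2))
q=r.solve_ik([.30,-.25,.38],r.read_state()['eef_rot']);print(q)
E
```

```text
grasp [ 0.48045267 -0.10361859  0.20549644]
0 [-0.68  0.05  2.22  1.04  0.55 -0.01]
0.1 [-0.87 -0.2   2.19  0.78  0.86  0.18]
0.15 [-1.   -0.31  2.14  0.73  1.05  0.2 ]
0.18 [-1.09 -0.36  2.11  0.71  1.18  0.19]
0.2 [-1.16 -0.4   2.09  0.71  1.26  0.17]
0.22 [-1.23 -0.43  2.06  0.71  1.35  0.15]
41 0 0.0 [-0.68  0.04  2.21  1.    0.56  0.03]
41 0 0.04 [-0.57 -0.05  2.19  0.84  0.56  0.29]
41 0 0.06 [-0.51 -0.14  2.11  0.64  0.65  0.57]
25 15 0.0 [-0.69  0.14  1.92  0.58  1.    0.56]
25 15 0.04 [-0.61  0.07  1.91  0.55  1.03  0.68]
25 15 0.06 [-0.57  0.    1.84  0.51  1.13  0.8 ]
25 0 0.0 [-0.54  0.07  1.98  0.36  0.76  0.73]
25 0 0.04 [-0.44  0.01  1.95  0.29  0.82  0.89]
25 0 0.06 [-0.39 -0.05  1.87  0.24  0.95  1.  ]
0.17 [ 0.26  0.58  1.3  -0.    1.26  1.79]
0.3 [ 0.26  0.51  1.07 -0.    1.56  1.79]
[-8.92066760e-01  4.76357138e-03  1.53498690e+00  5.09529967e-04
  1.60291615e+00  2.88965995e-01]
```

Run:
```python
from workcell import r, optics
from h import *
yaw=4.54*D; st=np.array([.5168,-.186,0]); Rs=R.from_euler('z',yaw)
C,Tq=toolR(41*D,yaw)
g=np.array([.4805,-.1036,.2055])
tcp=g-(.006+.18)*Tq.apply([0,0,1])
r.reach([.30,-.25,.38],r.read_state()['eef_rot'])
r.reach(tcp,Tq.as_quat())
s=r.read_state(); print(s['time_s'],s['eef_pos'],np.abs(s['eef_rot']-Tq.as_quat()).max())
im,d=optics.get_image('wrist'); cv2.imwrite('pics/w1.png',im[:,:,::-1]); np.savez('pics/w1.npz',d=d,pos=s['eef_pos'],rot=s['eef_rot'])
im,d=optics.get_image('scene'); cv2.imwrite('pics/s1.png',im[:,:,::-1])
```

```text
2.0083 [ 0.35877237 -0.11477874  0.34627857] 0.0008234147012544345
```

View pics/w1.png

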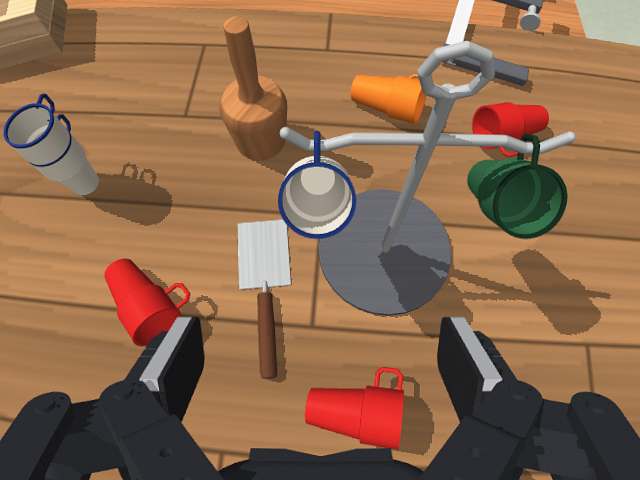

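View pics/s1.png

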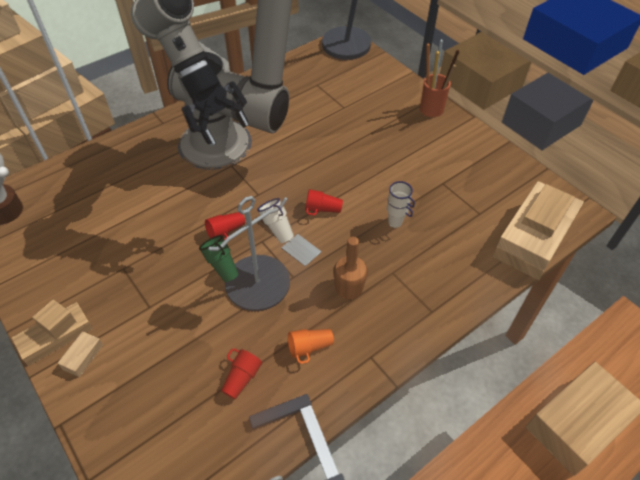

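Wrist view: the cream cup's rim is at (317,200) with its handle at (317,150). The hook tips are at (285,132) and (573,137), the stack rim is at (29,122), and red cups sit at (143,300) and (355,415). The choice holds. Next I'll measure the rims from colour and depth.

```bash
cat >> h.py <<'E'
def bluemask(bgr):
    h=cv2.cvtColor(bgr,cv2.COLOR_BGR2HSV); return (h[...,0]>105)&(h[...,0]<130)&(h[...,1]>110)
def circfit(P,r0=None):
    """plane+circle from 3d points -> centre, normal(up), radius, rms"""
    keep=np.ones(len(P),bool)
    for _ in range(6):
        c=P[keep].mean(0); n=np.linalg.svd(P[keep]-c,full_matrices=False)[2][2]; n*=np.sign(n[2])
        e=(P-c)@n; keep=np.abs(e)<max(.0015,2*np.std(e[keep]))
    u=np.linalg.svd(P[keep]-c,full_matrices=False)[2]
    q=(P[keep]-c)@u[:2].T
    f=lambda p: np.hypot(q[:,0]-p[0],q[:,1]-p[1])-p[2]
    s=least_squares(f,[0,0,.029],loss='soft_l1',f_scale=.001)
    return c+s.x[:2]@u[:2],n,s.x[2],np.std(f(s.x)),keep.sum()
E
python3 - <<'E'
from workcell import r, optics
from h import *
z=np.load('pics/w1.npz'); c=cam('wrist',optics,dict(eef_pos=z['pos'],eef_rot=z['rot'])); d=z['d']
im=cv2.imread('pics/w1.png'); m=bluemask(im)
yaw=4.54*D; Rs=R.from_euler('z',yaw)
for name,(x0,y0,x1,y1) in dict(cup=(270,162,365,245),stack=(0,90,60,150)).items():
    mm=np.zeros_like(m); mm[y0:y1,x0:x1]=m[y0:y1,x0:x1]; mm&=d>0
    v,u=np.nonzero(mm); P=pts(c,np.c_[u,v],d[v,u])
    ce,n,rad,rms,k=circfit(P); print(name,len(u),k,ce,n,'tilt',np.arccos(n[2])/D,'rad',rad,rms)
    if name=='stack':
        # outer contour circle with known height
        Pz=P; print(P[:,2].min(),P[:,2].max())
# handle of cup
mm=np.zeros_like(m); mm[128:165,305:330]=m[128:165,305:330]; v,u=np.nonzero(mm&(d>0)); P=pts(c,np.c_[u,v],d[v,u]); print('handle mean',P.mean(0),P.min(0),P.max(0))
for uv in ((285,132),(573,137)): print('tip',onplane(c,uv,.253), pts(c,[uv],[d[uv[1],uv[0]]]))
print('stackrim',onplane(c,(29.5,122.5),.14))
cv2.imwrite('pics/w1c.png',cv2.resize(im[115:250,260:395],None,fx=4.4,fy=4.4,interpolation=2)); cv2.imwrite('pics/w1d.png',cv2.resize(im[85:200,0:120],None,fx=5,fy=5,interpolation=2))
# predicted handle/hook
E
```

```text
cup 870 787 [ 0.47357361 -0.10262413  0.21979583] [-0.64946561 -0.05188861  0.75861848] tilt 40.65744322995022 rad 0.028706738453019673 0.0008114354600355553
stack 570 453 [0.58650654 0.2380959  0.14044973] [ 0.01582578 -0.0028959   0.99987057] tilt 0.9218462455508806 rad 0.02876160650838876 0.002377092350424736
0.09715329336967987 0.1431980990627975
handle mean [ 0.50495821 -0.09999254  0.24275785] [ 0.49425236 -0.11013303  0.23580345] [ 0.52475758 -0.09212925  0.24876878]
tip [[ 0.51203317 -0.07614369  0.253     ]] [[ 0.508196   -0.07698641  0.25839464]]
tip [[ 0.5288501  -0.29602091  0.253     ]] [[ 0.52577633 -0.29326234  0.25695828]]
stackrim [[0.5897998  0.23782835 0.14      ]]
```

View pics/w1c.png

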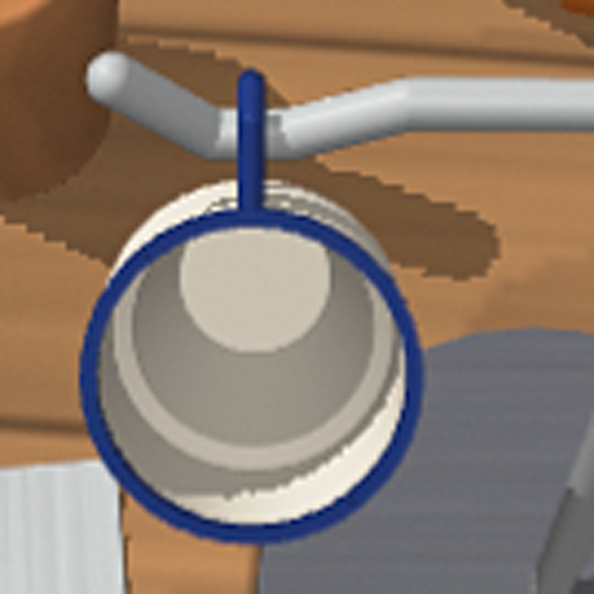

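View pics/w1d.png

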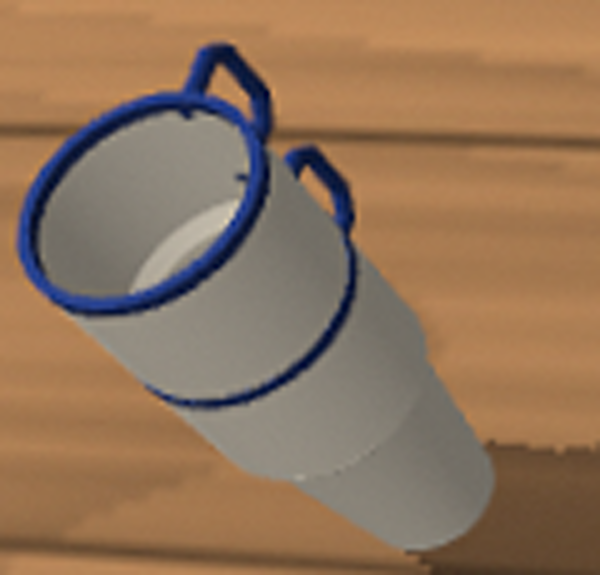

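Run:
```python
from workcell import r, optics, command_gripper
from h import *
yaw=4.54*D
C,Tq=toolR(40.7*D,yaw)
rim=np.array([.4736,-.1026,.2198]); g=rim+C.apply([0,0,-.016]); tz=Tq.apply([0,0,1]); tcp=g-.006*tz
print(tcp)
r.move_straight(tcp-.10*tz,Tq.as_quat(),speed=.12)
print(r.move_straight(tcp,speed=.07,max_force=5))
s=r.read_state(); f0=s['contact_force']; print(s['time_s'],s['eef_pos']-tcp,f0)
im,d=optics.get_image('wrist'); cv2.imwrite('pics/w2.png',im[:,:,::-1]); np.savez('pics/w2.npz',d=d,pos=s['eef_pos'],rot=s['eef_rot'])
```

```text
[ 0.48010052 -0.10208383  0.21221866]
False
4.5083 [-6.08712316e-06 -1.34738974e-04  3.28189452e-04] [-0.0102172  -0.35921679 -0.04388309]
```

View pics/w2.png

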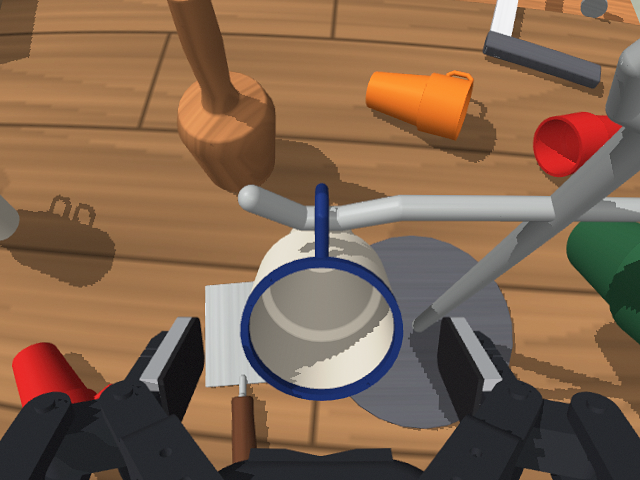

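Run:
```python
from workcell import r, optics, command_gripper
from h import *
z=np.load('pics/w2.npz'); s=dict(eef_pos=z['pos'],eef_rot=z['rot']); c=cam('wrist',optics,s); d=z['d']
m=bluemask(cv2.imread('pics/w2.png'))&(d>0); m[:262]=0; m[410:]=0; m[:,:235]=0; m[:,410:]=0
v,u=np.nonzero(m); P=pts(c,np.c_[u,v],d[v,u]); ce,n,rad,rms,k=circfit(P)
Rt=R.from_quat(s['eef_rot']); print(ce,n,np.arccos(n[2])/D,rad,rms,k,'in tool',Rt.inv().apply(ce-s['eef_pos']),Rt.inv().apply(n))
```

```text
[ 0.47388635 -0.10259221  0.21990842] [-0.65311668 -0.05212323  0.7554613 ] 40.93430653844044 0.028566772158482256 0.0009600605204906434 3723 in tool [ 9.08954809e-05 -1.14325213e-04 -9.63593955e-03] [-3.61005659e-03  7.38020783e-04 -9.99993211e-01]
```

```bash
cat >> h.py <<'E'
HT=np.array([.0385,0,.0074]); YAW=4.54*D
RS=R.from_euler('z',YAW)
E
python3 - <<'E'
from workcell import r, optics, command_gripper
from h import *
command_gripper(.05,30); s=r.read_state(); print(s['time_s'],s['grip_width'],s['contact_force'],s['eef_pos'])
Tq=R.from_quat(s['eef_rot']); oc=s['eef_pos']+Tq.apply(HT); rod=oc+Tq.apply([.0003,0,-.0055]); print('oc',oc,'rod',rod)
np.savez('rod.npz',rod=rod,tcp=s['eef_pos'])
hit=r.move_straight(s['eef_pos']+Tq.apply([-.0005,0,-.0055]),speed=.02,max_force=6)
s=r.read_state(); print(hit,s['time_s'],s['contact_force'],s['torque'])
im,d=optics.get_image('wrist'); cv2.imwrite('pics/w3.png',im[:,:,::-1]); np.savez('pics/w3.npz',d=d,pos=s['eef_pos'],rot=s['eef_rot'])
E
```

```text
4.9167 0.05855072344093233 [-0.03643872 -0.10694593  1.29349938] [ 0.48006668 -0.10212574  0.21228776]
oc [ 0.51397187 -0.09943587  0.2317868 ] rod [ 0.5106228  -0.09970088  0.23615183]
False 5.35 [ 0.57530082  0.44372588 -0.87433696] [-0.04572352  0.44868141  0.00556384]
```

View pics/w3.png

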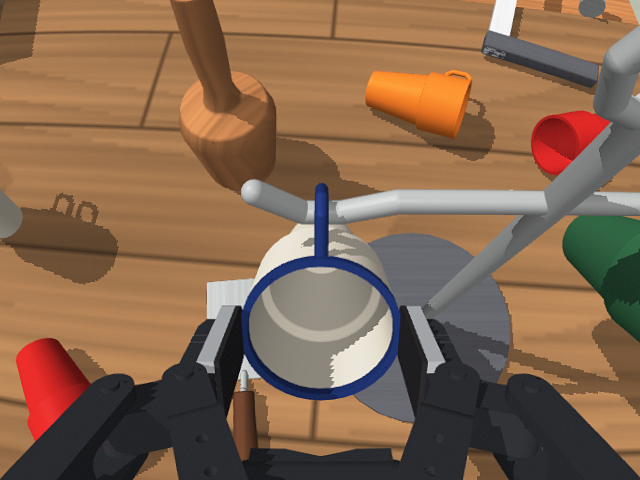

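The cup is gripped (58.5 mm) and its weight has come off the hook with no side load. Next I'll take it off the tip.

```bash
cat > off.py <<'E'
from workcell import r, optics, command_gripper
from h import *
rod=np.load('rod.npz')['rod']
st=np.array([.5168,-.186,0]); s0=RS.inv().apply(rod-st)  # stand frame of rod/opening
print('rod in stand',s0)
W=[(s0[1],.0,34,6),(s0[1],.0,28,12),(.093,.0,28,12),(.1005,.0078,28,12),(.109,.0165,28,12),(.118,.0255,28,12),(.130,.040,28,12)]
for y,dz,t,ro in W:
    C,Tq=toolR(t*D,YAW,ro*D)
    h=rod+RS.apply([-.0008,y-s0[1],dz])
    hit=r.move_straight(h-Tq.apply(HT),Tq.as_quat(),speed=.03,max_force=5)
    s=r.read_state(); print(hit,round(s['time_s'],2),np.round(s['contact_force'],2),np.round(s['torque'],2))
    if hit: break
im,d=optics.get_image('wrist'); cv2.imwrite('pics/w4.png',im[:,:,::-1]); np.savez('pics/w4.npz',d=d,pos=s['eef_pos'],rot=s['eef_rot'])
im,d=optics.get_image('scene'); cv2.imwrite('pics/s4.png',cv2.resize(im[150:320,180:420,::-1],None,fx=3,fy=3,interpolation=2))
E
python3 off.py
```

```text
rod in stand [0.00067319 0.0865173  0.23615183]
True 5.62 [ 0.2   0.55 -0.9 ] [-0.09  0.43  0.  ]
```

```bash
true
```

```text
(no output)
```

View pics/w4.png

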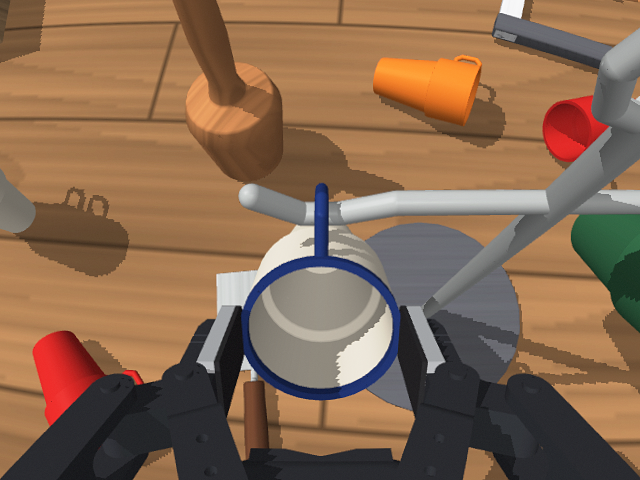

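View pics/s4.png

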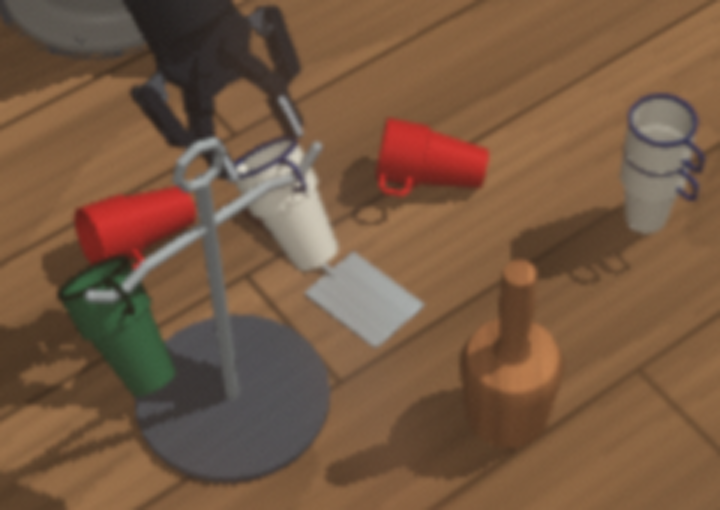

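The stop was a jerk transient: force is back to about 1 N and the rod is still inside the handle. I'll resume more slowly.

```bash
sed -i 's/speed=.03,max_force=5/speed=(.010 if y==s0[1] else .03),max_force=6/; s#w4#w5#g; s#s4#s5#g' off.py; python3 off.py
```

```text
rod in stand [0.00067319 0.0865173  0.23615183]
False 6.33 [ 1.47  0.4  -0.13] [-0.08  0.1  -0.02]
False 6.92 [ 1.74 -0.87 -0.25] [-0.21  0.09 -0.19]
False 7.28 [ 1.38 -0.04  0.01] [-0.16  0.11  0.01]
False 7.79 [-0.03 -0.06 -0.38] [-0.19  0.31 -0.  ]
False 8.35 [ 0.05 -0.01 -1.09] [-0.15  0.31 -0.04]
False 8.93 [-0.29 -0.75 -0.31] [-0.19  0.37 -0.05]
False 9.7 [ 0.15 -0.02 -0.64] [-0.14  0.31 -0.01]
```

View pics/w5.png

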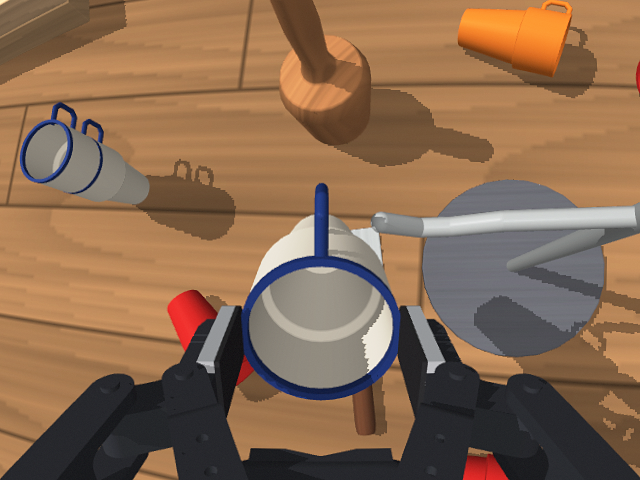

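View pics/s5.png

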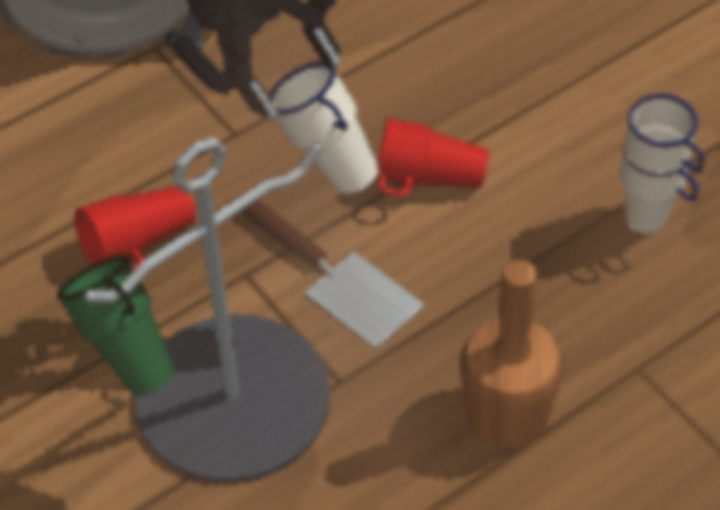

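The cup is off the hook, with the rod tip at (380,222) clear of the handle at (321,185–260); the stand and green cup haven't moved. Next I'll turn it upright and view the stack from beside it.

Run:
```python
from workcell import r, optics, command_gripper
from h import *
z=np.load('pics/w5.npz'); s=dict(eef_pos=z['pos'],eef_rot=z['rot']); c=cam('wrist',optics,s); d=z['d']
m=bluemask(cv2.imread('pics/w5.png'))&(d>0); m[:262]=0; m[410:]=0; m[:,:235]=0; m[:,410:]=0
v,u=np.nonzero(m); P=pts(c,np.c_[u,v],d[v,u]); ce,n,rad,rms,k=circfit(P)
Rt=R.from_quat(s['eef_rot']); print('in tool',Rt.inv().apply(ce-s['eef_pos']),Rt.inv().apply(n))
C,T=toolR(15*D,YAW)
r.move_straight(s['eef_pos']+[.01,.04,.06],T.as_quat(),speed=.1)
C,T=toolR(0,2*D)
r.move_straight([.57,.10,.35],T.as_quat(),speed=.12)
r.hold(.2)
s=r.read_state(); print(s['time_s'],s['eef_pos'],s['joint_positions'],s['contact_force'],s['grip_width'])
im,d=optics.get_image('wrist'); cv2.imwrite('pics/w6.png',im[:,:,::-1]); np.savez('pics/w6.npz',d=d,pos=s['eef_pos'],rot=s['eef_rot'])
im,d=optics.get_image('scene'); cv2.imwrite('pics/s6.png',im[:,:,::-1])
```

```text
in tool [-6.45856623e-05 -7.12018008e-04 -9.28071671e-03] [ 0.00597631 -0.00395416 -0.99997432]
12.275 [0.56975819 0.09967518 0.35030983] [ 4.07301111e-02  3.88372024e-01  1.13038503e+00 -2.35042100e-05
  1.62235679e+00  1.57713740e+00] [-0.50352978  0.16651226 -1.12197634] 0.0585030107293627
```

View pics/w6.png

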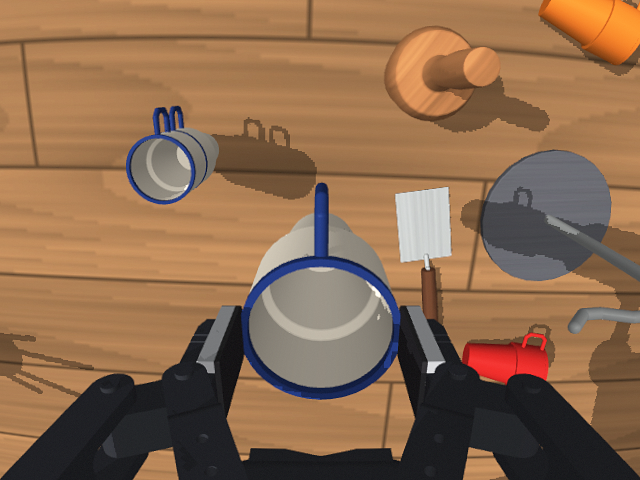

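View pics/s6.png

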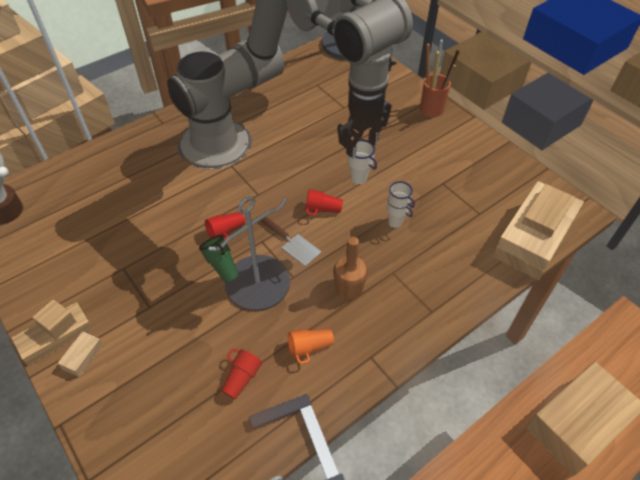

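Wrist view: the held cup is upright with its rim at (321,327). The stack's rim is at (161,168), with its handles at (161,118) and (176,118). Next I'll measure the stack.

```bash
cat > meas.py <<'E'
from workcell import optics
from h import *
import sys
def stack(tag,box,zr=.139):
    z=np.load(f'pics/{tag}.npz'); s=dict(eef_pos=z['pos'],eef_rot=z['rot']); c=cam('wrist',optics,s); d=z['d']
    im=cv2.imread(f'pics/{tag}.png'); m=bluemask(im); x0,y0,x1,y1=box; k=np.zeros_like(m); k[y0:y1,x0:x1]=m[y0:y1,x0:x1]
    v,u=np.nonzero(k&(d>0)); P=pts(c,np.c_[u,v],d[v,u])
    top=P[(P[:,2]>.130)&(P[:,2]<.15)]
    ce=np.r_[np.median(top,0)]
    for rng in (.04,.033):
        q=top[np.hypot(*(top[:,:2]-ce[:2]).T)<rng] if rng<.04 else top
        sol=least_squares(lambda p: np.hypot(q[:,0]-p[0],q[:,1]-p[1])-p[2],[*ce[:2],.0285],loss='soft_l1',f_scale=.001); ce=np.r_[sol.x[:2],0]
    print('depth rim',sol.x,q[:,2].mean(),len(q))
    rr=np.hypot(*(P[:,:2]-ce[:2]).T); hh=P[(rr>.035)]; 
    for lo,hi in((.055,.1),(.1,.15)):
        w=hh[(hh[:,2]>lo)&(hh[:,2]<hi)]
        if len(w): print('handle',lo,len(w),w.mean(0),'yaw',np.arctan2(*(w[:,:2].mean(0)-ce[:2])[::-1])/D)
    return c,P,ce
if __name__=='__main__':
    c,P,ce=stack('w6',(110,95,225,215))
    im=cv2.imread('pics/w6.png'); cv2.imwrite('pics/w6c.png',cv2.resize(im[95:215,110:230],None,fx=5,fy=5,interpolation=2))
E
python3 meas.py
```

```text
depth rim [0.5872833  0.23839449 0.02874047] 0.14110840496829868 767
handle 0.055 150 [0.63025956 0.24011138 0.08810449] yaw 2.2877416642511217
handle 0.1 207 [0.63036302 0.23999799 0.12684317] yaw 2.131667624521311
```

View pics/w6c.png

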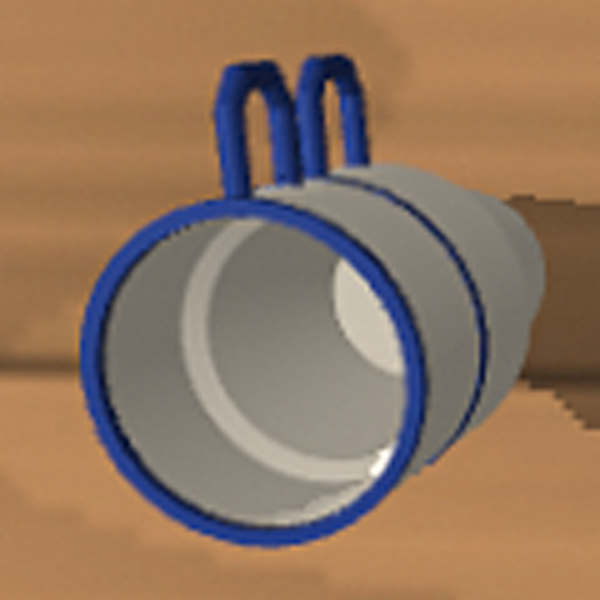

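Run:
```python
from workcell import r, optics, command_gripper
from h import *
C,T=toolR(0,2.2*D)
r.move_straight([.5873,.2377,.33],T.as_quat(),speed=.15)
r.move_straight([.5873,.2377,.248],T.as_quat(),speed=.1)
r.hold(.3)
s=r.read_state(); print(s['time_s'],s['eef_pos'],s['contact_force'])
im,d=optics.get_image('wrist'); cv2.imwrite('pics/w7.png',im[:,:,::-1]); np.savez('pics/w7.npz',d=d,pos=s['eef_pos'],rot=s['eef_rot'])
im,d=optics.get_image('scene'); cv2.imwrite('pics/s7.png',cv2.resize(im[120:260,340:470,::-1],None,fx=4,fy=4,interpolation=2)); np.savez('pics/s7.npz',im=im,d=d)
```

```text
14.725 [0.5874139  0.23773055 0.2483824 ] [-0.23983154  0.00665619 -2.03732567]
```

View pics/w7.png

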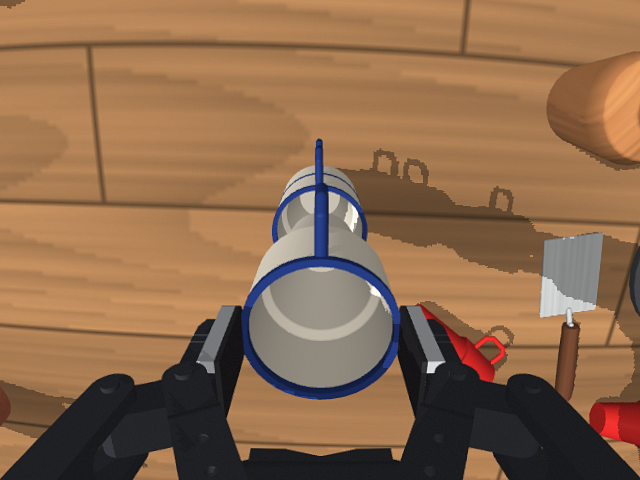

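View pics/s7.png

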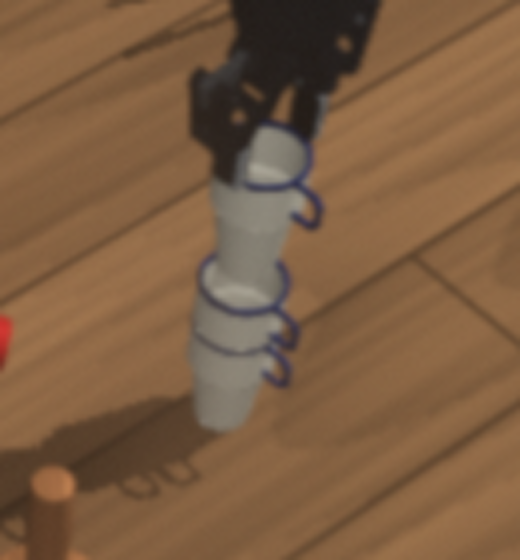

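Run:
```python
from meas import *
c,P,ce=stack('w7',(265,135,375,250))
top=P[(P[:,2]>.134)&(P[:,2]<.147)]
q=top; 
for _ in range(3):
    sol=least_squares(lambda p: np.hypot(q[:,0]-p[0],q[:,1]-p[1])-.0287,[.587,.238],loss='soft_l1',f_scale=.001)
    e=np.hypot(*(top[:,:2]-sol.x).T)-.0287; q=top[np.abs(e)<.004]
print('fixed r',sol.x,len(q),q[:,2].mean(),np.std(e[np.abs(e)<.004]))
z=np.load('pics/w7.npz'); d=z['d']; m=bluemask(cv2.imread('pics/w7.png'))&(d>0); m[:262]=0; m[410:]=0; m[:,:235]=0; m[:,410:]=0
v,u=np.nonzero(m); Q=pts(c,np.c_[u,v],d[v,u]); print('held',circfit(Q))
h=m=bluemask(cv2.imread('pics/w7.png'))&(d>0); m[258:]=0;m[:180]=0;m[:,:310]=0;m[:,332:]=0
v,u=np.nonzero(m); Q=pts(c,np.c_[u,v],d[v,u]); Q=Q[Q[:,2]>.2]; print('held handle',Q.mean(0))
# scene: held rim vs stack rim
S=cam('scene',optics); a=(340,120)
f=lambda u,v:(a[0]+u/4,a[1]+v/4)
print('S stack rim',onplane(S,f(243,283),.14),'S held rim',onplane(S,f(267,155),.2575))
```

```text
depth rim [0.58811559 0.23893432 0.02846508] 0.14112786605165514 738
handle 0.055 31 [0.63776537 0.2413813  0.09244964] yaw 2.8215272485492173
handle 0.1 219 [0.6315229  0.24116106 0.1363596 ] yaw 2.9366197780970205
fixed r [0.58759368 0.23890561] 700 0.14125699977460376 0.000986146078125208
held (array([0.58692216, 0.23820561, 0.25814394]), array([-0.00497878,  0.00304055,  0.99998298]), np.float64(0.028495609918174413), np.float64(0.0009521455267436702), np.int64(3576))
held handle [0.62867242 0.2395705  0.25321408]
S stack rim [[0.58836177 0.23530165 0.14      ]] S held rim [[0.58788679 0.23719619 0.2575    ]]
```

Run:
```python
from workcell import r, optics, command_gripper
from h import *
C,T=toolR(0,2.7*D)
p=np.array([.5880,.2382,.248])
r.move_straight(p,T.as_quat(),speed=.02)
for z,v in ((.200,.05),(.186,.03),(.178,.015)):
    p[2]=z; hit=r.move_straight(p,T.as_quat(),speed=v,max_force=4); s=r.read_state(); print(hit,round(s['time_s'],2),s['eef_pos'].round(4),s['contact_force'].round(2),s['torque'].round(2))
    if hit: break
im,d=optics.get_image('wrist'); cv2.imwrite('pics/w8.png',im[:,:,::-1]); np.savez('pics/w8.npz',d=d,pos=s['eef_pos'],rot=s['eef_rot'])
im,d=optics.get_image('scene'); cv2.imwrite('pics/s8.png',cv2.resize(im[140:240,350:450,::-1],None,fx=6,fy=6,interpolation=2))
```

```text
False 16.18 [0.5882 0.2382 0.2004] [-0.8  -0.14 -0.36] [-0.01 -0.01 -0.01]
False 16.8 [0.588  0.2382 0.1859] [-0.33 -0.41  0.43] [ 0.02 -0.03 -0.05]
False 17.48 [0.588  0.2382 0.178 ] [ 0.23 -0.45 -1.4 ] [-0.01  0.03 -0.03]
```

View pics/w8.png

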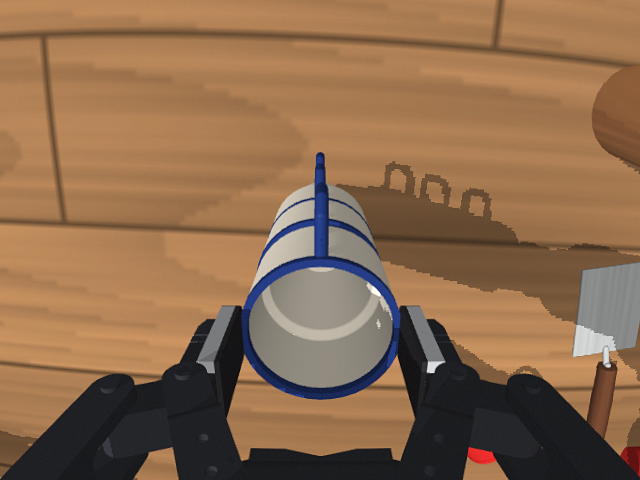

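View pics/s8.png

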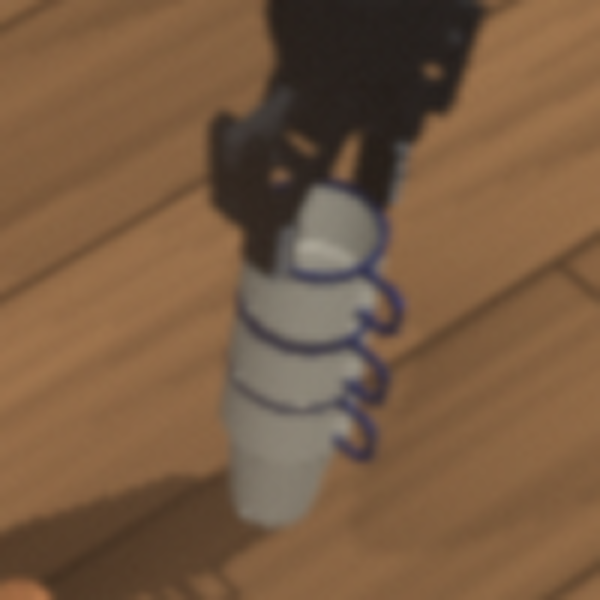

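The three handles line up at (320,155–255), and the cup is into the last 8 mm without contact. I'll lower it slowly until it seats.

Run:
```python
from workcell import r, optics, command_gripper
from h import *
T=R.from_quat(r.read_state()['eef_rot']); p=np.array([.5880,.2382,.1645])
hit=r.move_straight(p,toolR(0,2.7*D)[1].as_quat(),speed=.007,max_force=4); 
s=r.read_state(); print(hit,round(s['time_s'],2),s['eef_pos'].round(4),s['contact_force'].round(2),s['torque'].round(2))
r.hold(.3); s=r.read_state(); print(s['eef_pos'].round(4),s['contact_force'].round(2),s['torque'].round(2))
im,d=optics.get_image('wrist'); cv2.imwrite('pics/w9.png',im[:,:,::-1]); np.savez('pics/w9.npz',d=d,pos=s['eef_pos'],rot=s['eef_rot'])
im,d=optics.get_image('scene'); cv2.imwrite('pics/s9.png',cv2.resize(im[140:240,350:450,::-1],None,fx=6,fy=6,interpolation=2))
c=cam('wrist',optics,s); d=np.load('pics/w9.npz')['d']; im=cv2.imread('pics/w9.png'); m=bluemask(im)&(d>0); m[:262]=0; m[410:]=0; m[:,:235]=0; m[:,410:]=0
v,u=np.nonzero(m); print(circfit(pts(c,np.c_[u,v],d[v,u])))
```

```text
True 18.63 [0.5881 0.2384 0.1715] [-0.76  0.23  4.11] [ 0.1   0.07 -0.02]
[0.5881 0.2383 0.1715] [0.8  0.48 5.73] [0.11 0.1  0.01]
(array([0.58756106, 0.23878181, 0.18129087]), array([-0.00391018,  0.00140761,  0.99999136]), np.float64(0.028504099041448783), np.float64(0.0009455048216454408), np.int64(3580))
```

View pics/w9.png

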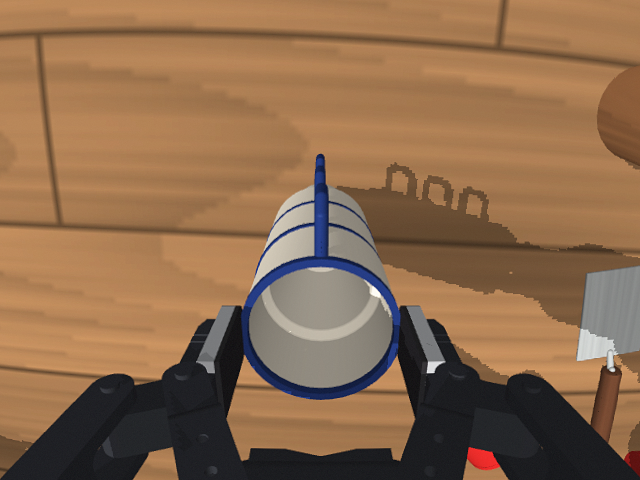

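View pics/s9.png

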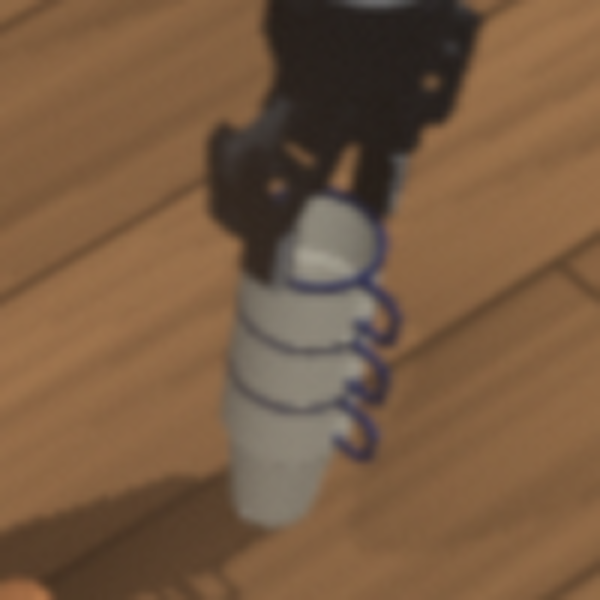

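Contact came with the rim 40.2 mm above the stack rim I measured earlier, which agrees with fully home. A gentle press will show whether it's seated or binding, then I'll release.

Run:
```python
from workcell import r, optics, command_gripper
from h import *
s=r.read_state(); p=s['eef_pos'].copy()
hit=r.move_straight(p-[0,0,.003],speed=.005,max_force=4); s=r.read_state(); print(hit,s['eef_pos'].round(4),s['contact_force'].round(2),s['time_s'])
# relax the push before letting go
f=s['contact_force'][2]
for k in range(8):
    if s['contact_force'][2]<1.5: break
    r.move_straight(s['eef_pos']+[0,0,.0003],speed=.003); r.hold(.1); s=r.read_state()
print(s['eef_pos'].round(4),s['contact_force'].round(2),s['time_s'])
```

```text
True [0.5885 0.2385 0.1715] [-0.26  0.46  4.64] 19.2917
[0.5882 0.2384 0.1716] [-0.27 -0.16  1.05] 20.2167
```

Run:
```python
from workcell import r, optics, command_gripper
from h import *
for w in (.064,.085): command_gripper(w)
s=r.read_state(); print(s['contact_force'].round(2),s['grip_width'])
p=s['eef_pos'].copy()
r.move_straight(p+[0,0,.08],speed=.06)
r.move_straight(p+[-.08,-.09,.15],speed=.15)
r.hold(.3); s=r.read_state(); print(s['time_s'],s['contact_force'].round(2))
for n in ('wrist','scene','top'):
    im,d=optics.get_image(n); cv2.imwrite(f'pics/{n}10.png',im[:,:,::-1]); np.savez(f'pics/{n}10.npz',d=d,pos=s['eef_pos'],rot=s['eef_rot'])
a=cv2.imread('pics/scene10.png'); cv2.imwrite('pics/s10c.png',cv2.resize(a[130:330,180:440],None,fx=3,fy=3,interpolation=2))
```

```text
[-0.06 -0.56 -0.34] 0.08469119489652731
23.6583 [ 0.25 -0.18  0.82]
```

View pics/wrist10.png

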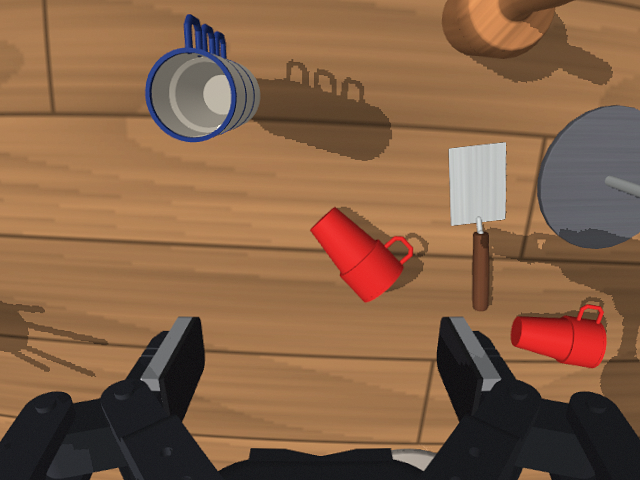

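View pics/s10c.png

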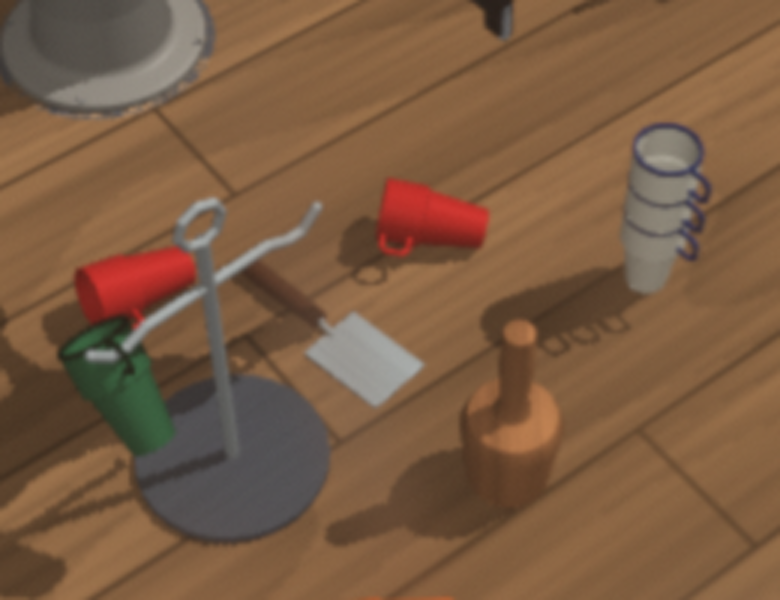

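View pics/top10.png

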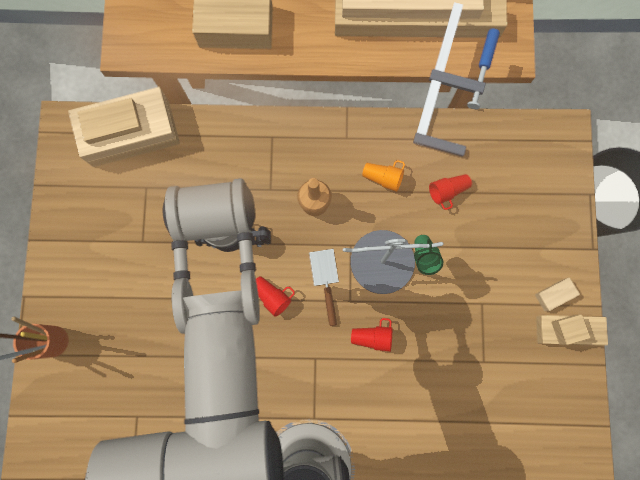

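Three cups stand nested with their handles in line: wrist (190–222, 35) and scene crop (667,205). The green cup still hangs at (429,256) in the top view. The mallet, spatula and stand are where they were. I'll hand it in.

Run:
```python
from workcell import r, optics
from h import *
z=np.load('pics/wrist10.npz'); c=cam('wrist',optics,dict(eef_pos=z['pos'],eef_rot=z['rot'])); d=z['d']; m=bluemask(cv2.imread('pics/wrist10.png'))&(d>0)
v,u=np.nonzero(m[:150,:280]); P=pts(c,np.c_[u,v],d[v,u]); P=P[P[:,2]>.175]; print(circfit(P))
r.finish_job(); print(r.read_state()['time_s'])
```

```text
(array([0.58742956, 0.23843852, 0.18119485]), array([0.00797492, 0.0024535 , 0.99996519]), np.float64(0.028713438587130154), np.float64(0.0020307481268759084), np.int64(1244))
the job is handed in; nothing more can be done
the job is handed in; nothing more can be done
```

The cream cup is off the hook and standing upright in the stack of matching cups, handle in line with the two below. I handed the job in at about 24 s of the 58 s allowed.

- **Unhooking:** I gripped the collar on its flats. I eased the handle up off the hook's seat and out over the tip, with wrist force readings of about 2 N or less at each step. One move stopped early on its force limit. The force was back to about 1 N and the rod was still free in the handle, so I took it as a jerk from the motion and resumed more slowly.
- **Seating:** I lowered the cup until contact at about 5 N. A gentle extra press didn't move it down any further, so I took it as fully home. I eased the push to about 1 N before letting go.
- **Last checks:** the new rim is at z = 0.181 m, 40 mm above the 0.141 m I measured for the stack rim, and tilted about 0.5° by a rough fit. Its centre is within 1 mm of where the stack's was. By eye in the final pictures, the green cup still hangs and the stack, stand, mallet and spatula look unmoved.
- **Disagreements:** the cameras read about 1 mm high, and one rough scene-camera reading before lowering put the stack about 2 mm off sideways. I went with the wrist camera, and the cup went in without contact until it seated.

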